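Set the whetstone to the line on its holder and clamp it

TASK

Get the whetstone ready for sharpening. It is brittle, so do not grip or lift it: first push it sideways until it bears flat against the metal rail of its holder, then slide it along the rail until its end edge meets the scribed line, without running past; nothing stops it there. Finally push the clamp jaw up against the stone's side until it bears firmly but gently, let go, and leave the things around alone.

Things in the scene. Friction and masses are not known exactly. Their poses are not given: they have to be found in the camera images.
- holder: Fixed wooden whetstone holder, a flat bed from x = -96 to +60 mm and y = -145 to +145 mm, its top 18 mm above the worktop. Origin on the worktop; x points across the bed from the jaw side to the rail side, y along the rail, z up. The rail, the scribed line and the jaw are on it.
- rail: Fixed aluminium rail on the bed, 280 mm long (y), 14 mm thick (x), 12 mm high, so 12 mm lower than the stone's top. Origin at the centre of its underside, on the bed's top at holder x = +47 mm, y = 0; its face towards the stone is the plane holder x = +40 mm. Axes as the holder's.
- line (a point): Middle of the scribed line: a dark line 1.4 mm wide straight across the bed (along the holder's x, from x = -92 to +40 mm) and over the rail's top, at holder y = -85 mm, on the bed's top. It is only a mark, nothing stops the stone there. Axes as the holder's.
- stone: Loose brittle whetstone, dark grey below, buff on top: 55 mm wide (x), 150 mm long (y), 24 mm high, 0.3 to 0.6 kg, on the bed. Origin at the centre of its underside; axes nearly the holder's. Starts 3 to 15 mm off the rail, slightly askew, 30 to 65 mm short of the line. Seated, its origin is at holder x = +12.5 mm. 1 to 4 N slides it, 9 N at its middle seats it; over 20 N from hand or jaw chips it.
- stone_lead (a point): Middle of the lower edge of the stone's leading end (stone y = -75 mm, on the bed). This end edge has to come to the line, moving along the holder's -y.
- stone_tail (a point): Centre of the end face at the stone's other end (stone y = +75 mm, 12 mm above the bed), the face to push towards the line.
- jaw_back (a point): Centre of the flat back of the clamp jaw (the side away from the rail), 14.5 mm above the bed: the face to push. The jaw is an aluminium block 40 mm long (holder y, centred at y = -25 mm), 18 mm thick (x), top 28.5 mm above the bed. On its front a 30 mm wide rubber foot on a spindle, the part that meets the stone; its front is 24 to 41 mm from the back, set differently each time. Axes as the holder's.
- jaw (a joint): Travel of the clamp jaw along the holder's +x towards the rail, m, 0 to 0.058; its back is at holder x = -0.087 + value. Starts at 0 to 0.006; its foot meets a seated stone somewhere between 0.031 and 0.048. Slides with 2.5 N of friction and stays where it is left. To set it, push its back with 9 to 18 N (more than 5 N must reach the stone) for about half a second.
- egg_timer: Small white cup 62 x 89 x 52 mm standing behind the rail; a bystander. Origin at the centre of its underside.
- match_box: Small white packet 36 x 60 x 17 mm behind the rail; a bystander. Origin at the centre of its underside.
- stock_box: Small dark box 34 x 52 x 32 mm behind the rail; a bystander. Origin at the centre of its underside.
- teaspoon: Teaspoon 137 mm long lying beyond the holder's -y end; a bystander. Origin at its middle.
- garlic: Garlic bulb 60 mm wide behind the work on the left; a bystander. Origin at the centre of its underside.

How it is judged:
On the way, in this order (a step that is already met when the one before it is completed fails the run):
1. the stone is pushed flat against the rail, bearing on it with more than 2 N (contact force between stone and rail above 2 N and x of stone in the frame of holder above 0.0105 m and angle between the y axis of stone and the y axis of holder, either way round below 0.02 rad), for 0.2 s.
2. the stone's end edge is on the line, the stone still along the rail (y of stone_lead in the frame of holder between -0.0875 and -0.0825 m and x of stone in the frame of holder above 0.0105 m and angle between the y axis of stone and the y axis of holder, either way round below 0.02 rad), for 0.2 s.
3. the jaw bears on the stone's side with more than 5 N (contact force between jaw and stone above 5 N and y of stone_lead in the frame of holder between -0.0875 and -0.0825 m), for 0.3 s.
At the end, for the whole second after the job is handed in: The stone lies on the bed flat along the rail (within 2 mm and 0.02 rad), its leading end edge within 2.5 mm of the middle of the scribed line, the clamp jaw's foot still bearing on its side (more than 0.3 N), all at rest and let go (all of step 2 and value of joint jaw above 0.0295 m and contact force between jaw and stone above 0.3 N and linear speed of stone below 0.005 m/s and height (world z) of stone below 0.02 m); the robot touches nothing.
It fails at once if the stone's edge runs more than 4 mm past the line (y of stone_lead in the frame of holder below -0.089 m).
It fails at once if the stone is pushed or gripped with more than 20 N (contact force between any of the fingers, jaw and stone above 20 N).
It fails at once if the stone is lifted or tipped (height (world z) of stone above 0.024 m or angle between stone's own z axis and vertical above 0.1 rad).
It fails at once if a bystander is moved more than 15 mm (distance of any of egg_timer, match_box, stock_box, teaspoon, garlic from where it was at the start of the episode above 0.015 m).
It also fails if it takes over 72 s, if anything falls off the work surface, if the arm or the gripper's body presses on something with over 40 N, if the wrist force passes 120 N, or if a joint passes its speed limit or range.

ROBOT

A 6-joint arm with a two-finger parallel gripper is mounted at the origin on a cart in front of the work surface, level with it; the furniture and walls round the work are solid. World frame = base frame: x ahead of the robot, y to its left, z up, the work surface at z = 0. Lengths are in m, angles in rad, forces in N, time in s.
With the tool pointing down it reaches from about 0.325 to 0.925 m from the base axis. Payload 3.1 kg.
Tool frame: the origin (TCP) lies on the centre line of the jaws, within the pads' length; the fingertips stand 14 mm ahead of it and the grasp point (between the pads) lies 5 mm behind it; z points along the fingers, y is the line along which they close (so a half turn about z gives the same grasp; the last joint's range is limited). The gripper opens to 85 mm and grips with 20 to 120 N. Pads are 22 mm wide; open, the fingers measure 114 mm over their backs; the gripper's body (76 mm by 85 mm) begins 54 mm behind the grasp point. The pads swing forward as they close: fully open they stand 13 mm farther back than shut.
Start: joints at [1.127, 0.217, 1.613, -0, 1.311, -0.112], TCP at [0.204, 0.591, 0.245] pointing down, gripper open.
Joint ranges: [-2.75, 2.75], [-0.78, 2.1], [0.31, 2.55], [-1.13, 4.27], [0.13, 2.63], [-2.58, 2.58]. Speed limits (rad/s): [2.79, 2.79, 3.14, 3.14, 3.14, 3.14].

INTERFACE

Orientations are given as a rotation vector (axis times angle).
In Python, from bench import read_state, get_image, camera_info, close_job, masks_of gives the robot as it stands.
- The arm moves only by the tool move_arm, never from a script. Its argument "commands" is a list of rows, each a list of 7 numbers: the shift along the tool's x, y, z in mm, then the turn, a rotation vector about the tool's x, y, z in degrees, then the closure, from -1 (fully open) to 1 (shut). A call has exactly 10 rows; each row is the pose to reach, as a shift and turn from the pose commanded when the call began, along the tool's axes at that moment; what a row does not reach only later rows make up. A row lasts 1/10 s, in which the tool goes at most 50 mm and 8.59 degrees, less where a joint would pass 70% of its speed; a pose out of reach is approached as far as the arm can. A call with a gripper value outside its range is refused whole. The fingers move at their own pace and stop on an object; the grip force is fixed at half the most. Time passes only in rows, so rows that repeat a pose let the fingers close, or fill a call up. It gives the time, the measured TCP pose, the force, the opening and the grip force at its end, in the units of the state.
- read_state(): the state, without advancing time (a new reading comes with each control period).
- get_image(name): name is "scene" or "top"; returns (picture, depth): 420x560x3 uint8, red, green, blue; 420x560 float32, m along the optical axis (not along the pixel's ray), 0 where there is no reading.
- camera_info(name): a dict with "fx", "fy", "cx", "cy" (pixels), "D" ([k1, k2, p1, p2, k3] as OpenCV has them; the pictures are not rectified), "camera_from_world" (4x4, takes a point from world to camera coordinates). Camera axes: x right, y up, looking along -z (the intrinsics and any distortion apply to the point x, -y, -z); pixel columns grow to the right and rows downward; lengths in m; the calibration is good to about 2 mm. A picture is of the moment at which its call begins. camera_info takes no time and is no camera call.
- close_job(): hands the job in; it is judged then, once.
Trained networks look in the newest picture that a camera, given by its name, has taken for a name from the list of things; names that differ only in an ending like _2 or _b are one class to them, and where a whole thing is asked for, a point or a joint stands for the part that bears it (a point fixed in the world has none). Each returns a list of dicts, best first, with "p" (0 to 1); they miss things now and then, are a little off and sometimes report something else, mostly with a low value. They report only what shows in the picture. A call takes as long as a camera call.
- masks_of(thing, camera): "pixels" (420x560 bool, what is visible of it) and "xy" ([column, row] in pixels, amid what is visible of it).
The state is a dict: "t": time; "joint_positions": joint angles; "joint_velocities": joint speeds; "joint_efforts": joint torques, N m; "ee_pos": TCP position; "tcp_rot": TCP orientation; "contact_force": force on the tool from outside, world axes, zero at the start; "ft_torque": the same for the moment, N m; "finger_gap": finger opening in m; "grasp_force": force on a finger pad.
Only numpy, scipy, OpenCV 4.12 (cv2) and the standard library are available. Lean on these libraries where they do the work, as an engineer would, in place of code of your own. Each camera call takes 0.05 s, during which the arm holds its last target. There are 200 camera calls.

## Working session

There is one attempt and no reset: what is moved stays moved. The work goes in short steps, Python scripts to look and compute and a tool call to move; the robot and the scene stay as the last step left them, time stands still between calls to the robot, and variables do not carry over. Pictures are saved under pics/ and viewed, at most 10 in all, crops included, and the job is handed in when it is done.

Besides the shell and the picture viewer there is one more tool, called after ">>>" as a command line: name --pt "numbers of a row" for each row, then --argument value for the rest. move_arm: Moves the arm, as the interface text tells. Its arguments: {"type":"object","properties":{"commands":{"type":"array"}},"required":["commands"]}

```bash
mkdir -p pics; ls
python3 - <<'E'
from bench import *
import cv2,numpy as np
s=read_state(); print(s)
for n in ("scene","top"):
    im,d=get_image(n); cv2.imwrite(f"pics/{n}0.png",im[:,:,::-1]); i=camera_info(n); print(n,i)
E
```

```text
pics
{'t': 0.0, 'joint_positions': array([ 1.12681618e+00,  2.17733649e-01,  1.61491674e+00,  1.34881806e-05,
        1.31132182e+00, -1.12212291e-01]), 'joint_velocities': array([-0.00047704, -0.00075023,  0.00178963, -0.00070355,  0.00153117,
       -0.00166195]), 'joint_efforts': array([ 3.95785555e-04, -3.96840870e+01, -3.03857768e+01, -1.23386349e-04,
        9.69420711e-03, -1.89442557e-05]), 'ee_pos': array([0.20321764, 0.59021514, 0.24399005]), 'tcp_rot': array([-0.51864805, -3.09780777,  0.00358781]), 'contact_force': array([-0.06423236, -0.20692902, -0.71878179]), 'ft_torque': array([ 0.02909783, -0.03238796, -0.02855768]), 'grasp_force': 0.0, 'finger_gap': 0.08541303850827205}
scene {'fx': 460.38504124042214, 'fy': 460.38504124042214, 'cx': 286.22357420579345, 'cy': 218.64367615973936, 'D': array([-0.09714994,  0.        ,  0.        ,  0.        ,  0.        ]), 'camera_from_world': array([[ 0.84176865,  0.53982675,  0.00355252, -0.43653201],
       [-0.47291325,  0.73422278,  0.48710366,  0.33588046],
       [ 0.26034324, -0.41170862,  0.87333694, -1.09032623],
       [ 0.        ,  0.        ,  0.        ,  1.        ]])}
top {'fx': 389.2471392169955, 'fy': 389.2471392169955, 'cx': 280.28032597389296, 'cy': 211.39130275594465, 'D': array([-0.05708725,  0.        ,  0.        ,  0.        ,  0.        ]), 'camera_from_world': array([[-0.015944  , -0.99986729, -0.0033443 , -0.09405017],
       [ 0.9899747 , -0.01625554,  0.14030628, -0.57689522],
       [-0.14034202, -0.00107373,  0.9901025 , -0.84414579],
       [ 0.        ,  0.        ,  0.        ,  1.        ]])}
```

View pics/scene0.png

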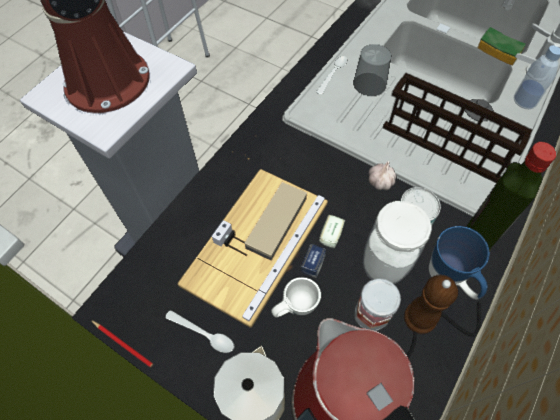

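View pics/top0.png

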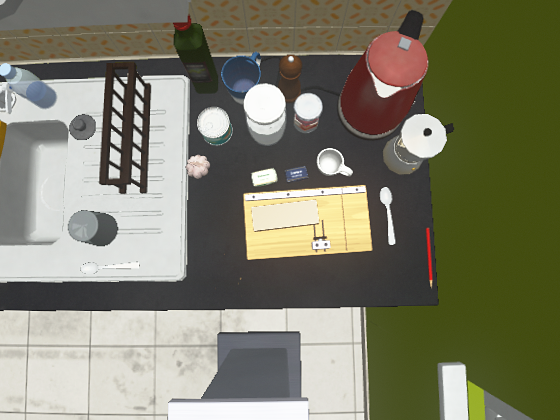

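The scene picture shows the holder at about (180–325, 170–325), with the jaw at (222,232) and the line running (198,258)–(262,290). The top picture shows the holder at (245–370, 187–258), the stone at (252–318, 200–230), the jaw at (320,243) and the line at col 343.

```bash
cat > h.py <<'E'
from bench import *
import cv2,numpy as np
def proj(n,P):
    i=camera_info(n); T=i["camera_from_world"]; P=np.atleast_2d(P); c=P@T[:3,:3].T+T[:3,3]
    c=c*[1,-1,-1]; K=np.array([[i["fx"],0,i["cx"]],[0,i["fy"],i["cy"]],[0,0,1]])
    return cv2.projectPoints(c.reshape(-1,1,3),np.zeros(3),np.zeros(3),K,i["D"])[0].reshape(-1,2)
def back(n,uv,z):
    i=camera_info(n); T=i["camera_from_world"]; K=np.array([[i["fx"],0,i["cx"]],[0,i["fy"],i["cy"]],[0,0,1]])
    u=cv2.undistortPoints(np.float64(uv).reshape(-1,1,2),K,i["D"]).reshape(-1,2)
    d=np.c_[u[:,0],-u[:,1],-np.ones(len(u))]@T[:3,:3]; o=-T[:3,:3].T@T[:3,3]
    return o+d*((z-o[2])/d[:,2])[:,None]
def rect(img,n,H,z,x0,x1,y0,y1,k=2000.):
    # rectified picture of holder plane z: cols = holder -y (right), rows = -x ; k px/m
    w=int((y1-y0)*k);h=int((x1-x0)*k); c,r=np.meshgrid(np.arange(w),np.arange(h))
    hx=x1-(r+.5)/k; hy=y1-(c+.5)/k
    P=np.stack([H[0]+np.cos(H[2])*hx-np.sin(H[2])*hy,H[1]+np.sin(H[2])*hx+np.cos(H[2])*hy,np.full(hx.shape,z)],-1).reshape(-1,3)
    m=proj(n,P).reshape(h,w,2).astype(np.float32)
    return cv2.remap(img,m[...,0],m[...,1],cv2.INTER_CUBIC)
def h2w(H,p):
    p=np.atleast_2d(p); c,s=np.cos(H[2]),np.sin(H[2])
    return np.c_[H[0]+c*p[:,0]-s*p[:,1],H[1]+s*p[:,0]+c*p[:,1],p[:,2]]
E
python3 - <<'E'
from h import *
for n in ("top","scene"):
    get_image(n)
    for th,z in (("holder",.018),("stone",.042),("rail",.03),("jaw",.0465)):
        r=masks_of(th,n)
        if not r: print(n,th,"none"); continue
        m=r[0]["pixels"]; p=np.argwhere(m)[:,::-1]; w=back(n,p,z)
        q=cv2.minAreaRect((w[:,:2]*1000).astype(np.float32)); print(n,th,r[0]["p"],r[0]["xy"],m.sum(),q)
        np.save(f"{n}_{th}.npy",m)
    im,d=get_image(n)
    print(d[240,260] if n=="top" else 0)
E
```

```text
top holder 0.8 [319.6, 225.4] 6613 ((553.7554931640625, -165.43536376953125), (156.1513214111328, 290.27020263671875), 3.0980026721954346)
top stone 0.78 [281.6, 215.1] 1733 ((566.0753784179688, -113.15234375), (60.69626998901367, 153.602294921875), 5.659366130828857)
top rail 0.79 [308.4, 190.4] 667 ((617.8974609375, -160.47718811035156), (15.933525085449219, 272.3370361328125), 3.234050750732422)
top jaw 0.79 [320.4, 242.0] 178 ((502.0852966308594, -192.38912963867188), (26.170862197875977, 40.48871612548828), 4.69305419921875)
0.8978653
scene holder 0.74 [244.8, 261.2] 9225 ((557.7379150390625, -165.76055908203125), (157.46975708007812, 294.5081481933594), 3.0858712196350098)
scene stone 0.97 [273.4, 220.0] 2401 ((572.3394165039062, -116.94309997558594), (61.75879669189453, 159.47039794921875), 6.090020179748535)
scene rail 0.65 [283.1, 260.5] 1275 ((622.3385620117188, -162.951416015625), (18.107282638549805, 281.997314453125), 3.4365856647491455)
scene jaw 0.66 [225.4, 232.0] 388 ((510.5316467285156, -196.74642944335938), (35.416053771972656, 47.80540084838867), 3.9980673789978027)
0
```

Run:
```python
from h import *
H=(.5717,-.1644,np.radians(3.1)); o=[]
for n in ("top","scene"):
    r=rect(cv2.imread(f"pics/{n}0.png"),n,H,.018,-.11,.08,-.16,.16,2000)
    for x in (-.096,.060): cv2.line(r,(0,int((.08-x)*2000)),(20,int((.08-x)*2000)),(0,0,255),1)
    for y in (-.145,-.085,.145): cv2.line(r,(int((.16-y)*2000),360),(int((.16-y)*2000),379),(0,0,255),1)
    o.append(r)
cv2.imwrite("pics/r0.png",cv2.resize(np.vstack(o),None,fx=.78,fy=.78,interpolation=cv2.INTER_AREA))
```

```text
(no output)
```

View pics/r0.png

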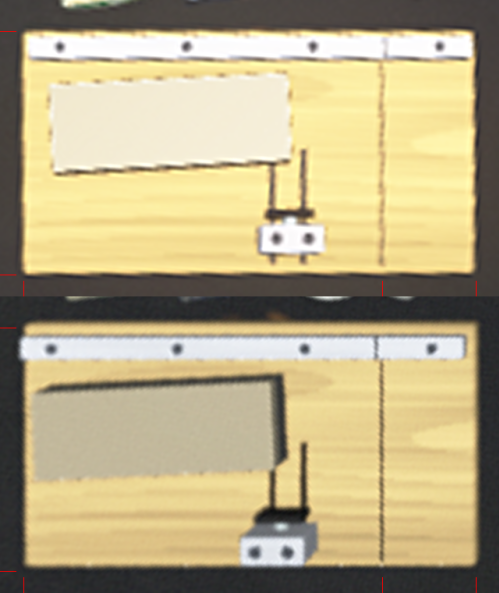

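The rectified views confirm the holder pose: the line marks match, and the stone is about 60 mm short and about 15 mm off the rail. I'll move above the spot beside the stone's long side, with the fingers shut.

```bash
cat >> h.py <<'E'
from scipy.spatial.transform import Rotation as Ro
H=(.5717,-.1644,np.radians(3.1))
def w2h(p): 
    p=np.asarray(p,float); c,s=np.cos(H[2]),np.sin(H[2]); d=p[:2]-H[:2]
    return np.r_[c*d[0]+s*d[1],-s*d[0]+c*d[1],p[2]]
def st(s=None):
    s=s or read_state(); R=Ro.from_rotvec(s["tcp_rot"]); ty=R.as_matrix()[:,1]
    print("t %.2f TCP holder mm"%s["t"],np.round(w2h(s["ee_pos"])*1e3,1),"yaw tool y - holder y deg %.2f"%(np.degrees(np.arctan2(ty[1],ty[0]))-90-np.degrees(H[2])),"tilt z",np.round(R.as_matrix()[:,2],3),"F",np.round(s["contact_force"],1))
    return s
def plan(hx,hy,z,s=None):
    s=st(s); R=Ro.from_rotvec(s["tcp_rot"]); c,n=np.cos(H[2]),np.sin(H[2])
    T=np.array([[-c,-n,0],[n*-1,c,0],[0,0,-1]]).T  # tool x=-hx, y=+hy, z down (columns)
    T=np.array([[-c,-n,0],[-n,c,0],[0,0,-1]]).T
    p=h2w(H,[[hx/1e3,hy/1e3,z/1e3]])[0]
    print("shift mm",np.round(R.inv().apply(p-s["ee_pos"])*1e3,1),"rot deg",np.round(np.degrees((R.inv()*Ro.from_matrix(T)).as_rotvec()),2))
E
python3 - <<'E'
from h import *
plan(-52,51,120)
E
```

```text
t 0.70 TCP holder mm [-326.7  774.1  245.4] yaw tool y - holder y deg -22.11 tilt z [ 0.  0. -1.] F [ 0.7 -0.  -0.7]
shift mm [-526.7 -566.6  125.3] rot deg [  0.     0.   -22.11]
```

>>> move_arm --pt "-33 -35 0 0 0 -2.2 1" --pt "-66 -70 0 0 0 -4.4 1" --pt "-99 -106 0 0 0 -6.6 1" --pt "-132 -141 0 0 0 -8.8 1" --pt "-165 -177 0 0 0 -11 1" --pt "-198 -212 0 0 0 -13.2 1" --pt "-231 -248 0 0 0 -15.4 1" --pt "-264 -283 0 0 0 -17.6 1" --pt "-297 -319 0 0 0 -19.8 1" --pt "-330 -354 0 0 0 -22.1 1"

```text
t: 1.7
ee_pos: [0.4008, 0.1469, 0.2458]
tcp_rot: [-0.087, 3.139, 0.0]
contact_force: [0.7, -0.2, 0.8]
finger_gap: -0.0002
grasp_force: 0.0
```

```bash
python3 -c "
from h import *
plan(-52,51,100)"
```

```text
t 1.70 TCP holder mm [-153.8  320.1  245.8] yaw tool y - holder y deg 0.09 tilt z [ 0.002  0.    -1.   ] F [ 0.7 -0.2  0.8]
shift mm [-101.2 -269.3  145.9] rot deg [0.02 0.1  0.09]
```

>>> move_arm --pt "-15 -40 0 0 0 0 1" --pt "-31 -80 0 0 0 0 1" --pt "-46 -120 10 0 0 0 1" --pt "-61 -160 30 0 0 0 1" --pt "-76 -200 60 0 0 0 1" --pt "-90 -240 90 0 0 0 1" --pt "-101 -269 120 0 0 0 1" --pt "-101 -269 145 0 0 0 1" --pt "-101 -269 145 0 0 0 1" --pt "-101 -269 145 0 0 0 1"

```text
t: 2.7
ee_pos: [0.5152, -0.1141, 0.1001]
tcp_rot: [0.085, -3.139, -0.001]
contact_force: [0.3, -0.4, 0.2]
finger_gap: 0.0001
grasp_force: 0.0
```

```bash
python3 -c "
from h import *
plan(-52,51,37)
im,d=get_image('scene'); cv2.imwrite('pics/s1.png',cv2.resize(im[130:350,150:370,::-1],None,fx=2.5,fy=2.5,interpolation=cv2.INTER_CUBIC))"
```

```text
t 2.70 TCP holder mm [-53.7  53.3 100.1] yaw tool y - holder y deg -0.01 tilt z [-0.001  0.001 -1.   ] F [ 0.3 -0.4  0.2]
shift mm [-1.8 -2.3 63.1] rot deg [ 0.04 -0.07 -0.01]
```

View pics/s1.png

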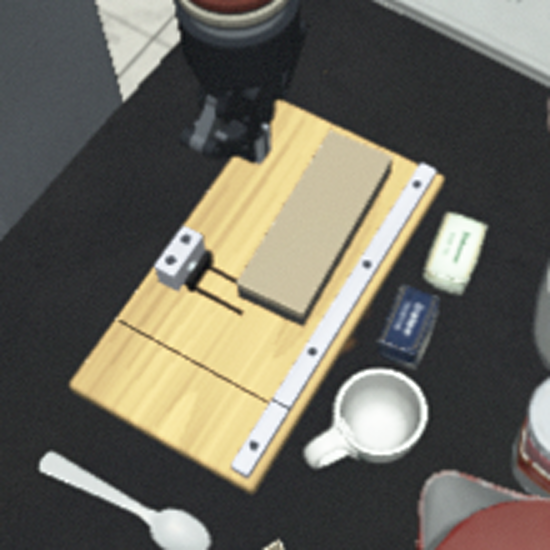

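The picture shows the shut fingers at (230,140), clear on the jaw side of the stone, and everything else undisturbed. I'll descend beside the stone and creep towards it.

>>> move_arm --pt "0 -2 15 0 0 0 1" --pt "0 -2 30 0 0 0 1" --pt "0 -2 45 0 0 0 1" --pt "0 -2 58 0 0 0 1" --pt "0 -2 63 0 0 0 1" --pt "0 -2 63 0 0 0 1" --pt "-2 -2 63 0 0 0 1" --pt "-4 -2 63 0 0 0 1" --pt "-6 -2 63 0 0 0 1" --pt "-6 -2 63 0 0 0 1"

```text
t: 3.75
ee_pos: [0.5227, -0.1163, 0.038]
tcp_rot: [-0.085, 3.139, -0.001]
contact_force: [-0.6, 0.4, -0.4]
finger_gap: -0.0001
grasp_force: 0.0
```

```bash
python3 -c "
from h import *
st()"
```

```text
t 3.75 TCP holder mm [-46.3  50.6  38. ] yaw tool y - holder y deg -0.01 tilt z [ 0.002 -0.001 -1.   ] F [-0.6  0.4 -0.4]
```

>>> move_arm --pt "-1 0 0 0 0 0 1" --pt "-2 0 0 0 0 0 1" --pt "-3 0 0 0 0 0 1" --pt "-4 0 0 0 0 0 1" --pt "-5 0 0 0 0 0 1" --pt "-6 0 0 0 0 0 1" --pt "-7 0 0 0 0 0 1" --pt "-8 0 0 0 0 0 1" --pt "-9 0 0 0 0 0 1" --pt "-10 0 0 0 0 0 1"

```text
t: 4.75
ee_pos: [0.5313, -0.1154, 0.0371]
tcp_rot: [0.085, -3.139, -0.0]
contact_force: [-1.4, -1.1, -0.1]
finger_gap: 0.0001
grasp_force: 0.7
```

```bash
python3 -c "
from h import *
st()"
```

```text
t 4.75 TCP holder mm [-37.7  51.1  37.1] yaw tool y - holder y deg -0.00 tilt z [-0.001  0.    -1.   ] F [-1.4 -1.1 -0.1]
```

>>> move_arm --pt "-1 0 0 0 0 0 1" --pt "-2 0 0 0 0 0 1" --pt "-3 0 0 0 0 0 1" --pt "-4 0 0 0 0 0 1" --pt "-5 0 0 0 0 0 1" --pt "-6 0 0 0 0 0 1" --pt "-6.5 0 0 0 0 0 1" --pt "-7 0 0 0 0 0 1" --pt "-7 0 0 0 0 0 1" --pt "-7 0 0 0 0 0 1"

```text
t: 5.75
ee_pos: [0.5388, -0.1152, 0.0374]
tcp_rot: [-0.085, 3.14, -0.0]
contact_force: [-0.1, -0.4, 1.0]
finger_gap: -0.0
grasp_force: 0.4
```

```bash
python3 -c "
from h import *
st()"
```

```text
t 5.75 TCP holder mm [-30.1  50.9  37.4] yaw tool y - holder y deg -0.01 tilt z [ 0. -0. -1.] F [-0.1 -0.4  1. ]
```

>>> move_arm --pt "-0.4 0 0 0 0 0 1" --pt "-0.8 0 0 0 0 0 1" --pt "-1.2 0 0 0 0 0 1" --pt "-1.6 0 0 0 0 0 1" --pt "-2 0 0 0 0 0 1" --pt "-2.4 0 0 0 0 0 1" --pt "-2.7 0 0 0 0 0 1" --pt "-3 0 0 0 0 0 1" --pt "-3 0 0 0 0 0 1" --pt "-3 0 0 0 0 0 1"

```text
t: 6.75
ee_pos: [0.5418, -0.115, 0.0373]
tcp_rot: [-0.085, 3.14, -0.0]
contact_force: [-1.3, -0.5, -0.3]
finger_gap: 0.0
grasp_force: 0.5
```

```bash
python3 -c "
from h import *
st(); r=[masks_of('stone',n) for n in ('top','scene') if get_image(n) is not None]
for n,q in zip(('top','scene'),r):
    w=back(n,np.argwhere(q[0]['pixels'])[:,::-1],.042); m=cv2.minAreaRect((w[:,:2]*1000).astype(np.float32)); print(n,m[1],m[2],w2h([m[0][0]/1e3,m[0][1]/1e3,0])*1e3)"
```

```text
t 6.75 TCP holder mm [-27.2  50.9  37.3] yaw tool y - holder y deg -0.01 tilt z [ 0. -0. -1.] F [-1.3 -0.5 -0.3]Traceback (most recent call last):
  File "<string>", line 5, in <module>
    w=back(n,np.argwhere(q[0]['pixels'])[:,::-1],.042); m=cv2.minAreaRect((w[:,:2]*1000).astype(np.float32)); print(n,m[1],m[2],w2h([m[0][0]/1e3,m[0][1]/1e3,0])*1e3)
                         ~^^^
IndexError: list index out of range
```

>>> move_arm --pt "-0.3 0 0 0 0 0 1" --pt "-0.6 0 0 0 0 0 1" --pt "-0.9 0 0 0 0 0 1" --pt "-1.2 0 0 0 0 0 1" --pt "-1.5 0 0 0 0 0 1" --pt "-1.5 0 0 0 0 0 1" --pt "-1.5 0 0 0 0 0 1" --pt "-1.5 0 0 0 0 0 1" --pt "-1.5 0 0 0 0 0 1" --pt "-1.5 0 0 0 0 0 1"

```text
t: 7.95
ee_pos: [0.5431, -0.1149, 0.0373]
tcp_rot: [0.085, -3.14, -0.0]
contact_force: [-2.1, 0.3, 0.4]
finger_gap: -0.0
grasp_force: 0.7
```

```bash
cat >> h.py <<'E'
def see(th="stone",z=.042):
    for n in ("top","scene"):
        get_image(n); q=masks_of(th,n)
        if not q: print(n,"none"); continue
        w=back(n,np.argwhere(q[0]['pixels'])[:,::-1],z); m=cv2.minAreaRect((w[:,:2]*1000).astype(np.float32)); print(n,q[0]["p"],np.round(m[1],1),round(m[2],2),np.round(w2h([m[0][0]/1e3,m[0][1]/1e3,0])*1e3,1))
E
python3 -c "
from h import *
st();see()"
```

```text
t 7.95 TCP holder mm [-25.8  51.   37.3] yaw tool y - holder y deg -0.01 tilt z [-0.  0. -1.] F [-2.1  0.3  0.4]
top none
scene 0.71 [ 58.2 157.8] 2.89 [15.4 46.4  0. ]
```

>>> move_arm --pt "-0.2 0 0 0 0 0 1" --pt "-0.4 0 0 0 0 0 1" --pt "-0.6 0 0 0 0 0 1" --pt "-0.8 0 0 0 0 0 1" --pt "-1.0 0 0 0 0 0 1" --pt "-1.0 0 0 0 0 0 1" --pt "-1.0 0 0 0 0 0 1" --pt "-1.0 0 0 0 0 0 1" --pt "-1.0 0 0 0 0 0 1" --pt "-1.0 0 0 0 0 0 1"

```text
t: 9.15
ee_pos: [0.5441, -0.1149, 0.0373]
tcp_rot: [0.085, -3.14, 0.0]
contact_force: [-1.4, 0.7, -0.2]
finger_gap: 0.0006
grasp_force: 0.8
```

```bash
python3 -c "
from h import *
for i in range(1): s=st()"
```

```text
t 9.15 TCP holder mm [-24.8  50.9  37.3] yaw tool y - holder y deg -0.01 tilt z [-0. -0. -1.] F [-1.4  0.7 -0.2]
```

>>> move_arm --pt "-0.2 0 0 0 0 0 1" --pt "-0.4 0 0 0 0 0 1" --pt "-0.6 0 0 0 0 0 1" --pt "-0.8 0 0 0 0 0 1" --pt "-1.0 0 0 0 0 0 1" --pt "-1.2 0 0 0 0 0 1" --pt "-1.4 0 0 0 0 0 1" --pt "-1.5 0 0 0 0 0 1" --pt "-1.5 0 0 0 0 0 1" --pt "-1.5 0 0 0 0 0 1"

```text
t: 10.15
ee_pos: [0.5442, -0.1148, 0.0369]
tcp_rot: [0.085, -3.137, -0.001]
contact_force: [-6.4, -0.2, 3.8]
finger_gap: 0.0
grasp_force: 3.2
```

```bash
python3 -c "
from h import *
s=st();see('stone')"
```

```text
t 10.15 TCP holder mm [-24.8  51.   36.9] yaw tool y - holder y deg 0.00 tilt z [-0.004  0.    -1.   ] F [-6.4 -0.2  3.8]
top none
scene 0.91 [ 59.2 159.8] 3.39 [16.3 45.9  0. ]
```

>>> move_arm --pt "-0.2 0 0 0 0 0 1" --pt "-0.4 0 0 0 0 0 1" --pt "-0.6 0 0 0 0 0 1" --pt "-0.8 0 0 0 0 0 1" --pt "-0.8 0 0 0 0 0 1" --pt "-0.8 0 0 0 0 0 1" --pt "-0.8 0 0 0 0 0 1" --pt "-0.8 0 0 0 0 0 1" --pt "-0.8 0 0 0 0 0 1" --pt "-0.8 0 0 0 0 0 1"

```text
t: 11.35
ee_pos: [0.5442, -0.1147, 0.0367]
tcp_rot: [0.085, -3.135, -0.001]
contact_force: [-8.4, -1.5, 3.5]
finger_gap: -0.0002
grasp_force: 3.9
```

```bash
python3 -c "
from h import *
s=st()"
```

```text
t 11.35 TCP holder mm [-24.8  51.1  36.7] yaw tool y - holder y deg 0.02 tilt z [-0.005  0.    -1.   ] F [-8.4 -1.5  3.5]
```

Seated at about 9 N. I'll retreat, lift, and go round to the tail end.

>>> move_arm --pt "2 0 0 0 0 0 1" --pt "8 0 0 0 0 0 1" --pt "14 0 -5 0 0 0 1" --pt "14 0 -30 0 0 0 1" --pt "14 5 -50 0 0 0 1" --pt "8 40 -55 0 0 0 1" --pt "-8 75 -55 0 0 0 1" --pt "-25 105 -55 0 0 0 1" --pt "-35 105 -55 0 0 0 1" --pt "-35 105 -55 0 0 0 1"

```text
t: 12.35
ee_pos: [0.5778, -0.0077, 0.0935]
tcp_rot: [-0.088, 3.137, -0.001]
contact_force: [-0.3, -0.4, 0.8]
finger_gap: -0.0003
grasp_force: 0.0
```

```bash
cat >> h.py <<'E'
def edges(name=None):
    # lead edge of stone and the line, rectified at bed height from the scene camera; and the stone's top from both
    im,_=get_image("scene"); g={}
    k=4000.
    r=rect(im,"scene",H,.018,-.09,.045,-.13,.14,k); a=cv2.cvtColor(r,cv2.COLOR_RGB2GRAY)
    if name: cv2.imwrite(name,cv2.resize(r[:,:,::-1],None,fx=.7,fy=.7,interpolation=cv2.INTER_AREA))
    y=lambda c:(.14-(c+.5)/k)*1e3
    b=a[int((.045+.025)*k):int((.045+.08)*k)].astype(float).mean(0) # x -.08..-.025
    return a,y,b
E
python3 -c "
from h import *
plan(12.5,152,37);see();edges('pics/e1.png')"
```

```text
t 12.35 TCP holder mm [ 14.5 156.1  93.5] yaw tool y - holder y deg 0.10 tilt z [ 0.004 -0.001 -1.   ] F [-0.3 -0.4  0.8]
shift mm [ 2.3 -4.1 56.5] rot deg [-0.06  0.21  0.1 ]
top 0.59 [ 57.1 148.2] 2.9 [11.7 49.   0. ]
scene 0.93 [ 61.  161.1] 4.01 [17.  46.6  0. ]
```

View pics/e1.png

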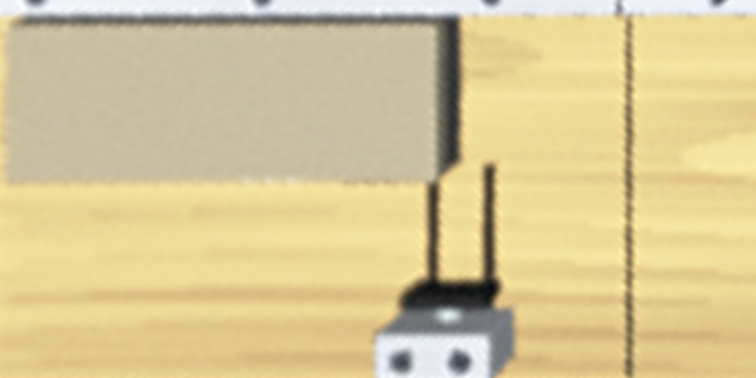

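The rectified crop shows the stone flush along the rail. Its lead lower edge is at col 459 and the line at col 628.5 (2.8 px/mm), so about 60.5 mm remain. I'll descend behind the tail and put the edge measurement in code.

>>> move_arm --pt "2 -2 15 0 0 0 1" --pt "2 -2 30 0 0 0 1" --pt "2 -2 45 0 0 0 1" --pt "2 -2 56 0 0 0 1" --pt "2 -2 57 0 0 0 1" --pt "2 -4 57 0 0 0 1" --pt "2 -6 57 0 0 0 1" --pt "2 -8 57 0 0 0 1" --pt "2 -10 57 0 0 0 1" --pt "2 -10 57 0 0 0 1"

```text
t: 13.6
ee_pos: [0.5748, -0.0185, 0.0359]
tcp_rot: [-0.084, 3.139, -0.0]
contact_force: [0.9, -1.0, -1.0]
finger_gap: -0.0002
grasp_force: 0.0
```

```bash
cat >> h.py <<'E'
def gap():
    a,y,b=edges(); k=4000.
    c0=int((.14+.085)*k); w=slice(c0-24,c0+24); q=np.median(a[int(.010*k):int(.12*k),w].astype(float),0); q=np.clip(q.max()-20-q,0,None)
    line=y(c0-24+(q*np.arange(48)).sum()/q.sum())
    out=[]
    for x0,x1 in ((-.010,.005),(.005,.02),(.02,.034)):
        p=np.median(a[int((.045-x1)*k):int((.045-x0)*k)].astype(float),0); p=cv2.GaussianBlur(p[None],(0,0),3)[0]
        g=np.diff(p); lim=c0-22; i=np.argmax(g[300:lim])+300; out.append(y(i+.5))
    print("line %.2f lead edges"%line,np.round(out,2),"remaining %.2f"%(np.mean(out)-line))
E
python3 -c "
from h import *
st();gap()"
```

```text
t 13.60 TCP holder mm [ 11.  145.5  35.9] yaw tool y - holder y deg -0.03 tilt z [ 0.001 -0.    -1.   ] F [ 0.9 -1.  -1. ]
line -84.66 lead edges [-24.25 -24.75 -24.25] remaining 60.25
```

>>> move_arm --pt "0 -2 0 0 0 0 1" --pt "0 -4 0 0 0 0 1" --pt "0 -7 0 0 0 0 1" --pt "0 -10 0 0 0 0 1" --pt "0 -13 0 0 0 0 1" --pt "0 -16 0 0 0 0 1" --pt "0 -19 0 0 0 0 1" --pt "0 -22 0 0 0 0 1" --pt "0 -25 0 0 0 0 1" --pt "0 -27 0 0 0 0 1"

```text
t: 14.65
ee_pos: [0.5758, -0.0454, 0.0353]
tcp_rot: [0.084, -3.14, 0.0]
contact_force: [-0.4, 1.7, 0.6]
finger_gap: 0.0001
grasp_force: 0.6
```

```bash
python3 -c "
from h import *
st();gap()"
```

```text
t 14.65 TCP holder mm [ 10.5 118.6  35.3] yaw tool y - holder y deg -0.02 tilt z [-0. -0. -1.] F [-0.4  1.7  0.6]
line -84.66 lead edges [-43.75 -43.75 -43.5 ] remaining 40.99
```

>>> move_arm --pt "0 -3 0 0 0 0 1" --pt "0 -6 0 0 0 0 1" --pt "0 -9 0 0 0 0 1" --pt "0 -12 0 0 0 0 1" --pt "0 -15 0 0 0 0 1" --pt "0 -18 0 0 0 0 1" --pt "0 -21 0 0 0 0 1" --pt "0 -24 0 0 0 0 1" --pt "0 -27 0 0 0 0 1" --pt "0 -28 0 0 0 0 1"

```text
t: 15.7
ee_pos: [0.5773, -0.0734, 0.0353]
tcp_rot: [-0.084, 3.14, -0.0]
contact_force: [-0.8, 0.4, 0.9]
finger_gap: 0.0002
grasp_force: 0.6
```

```bash
python3 -c "
from h import *
st();gap();see()"
```

```text
t 15.70 TCP holder mm [10.5 90.5 35.3] yaw tool y - holder y deg -0.03 tilt z [ 0. -0. -1.] F [-0.8  0.4  0.9]
line -84.66 lead edges [-72.25 -72.   -72.  ] remaining 12.57
top 0.63 [ 57.5 149.6] 3.36 [11.5  1.9  0. ]
scene 0.7 [ 58.1 156.4] 3.29 [17.  -1.3  0. ]
```

>>> move_arm --pt "0 -1 0 0 0 0 1" --pt "0 -2 0 0 0 0 1" --pt "0 -3 0 0 0 0 1" --pt "0 -4 0 0 0 0 1" --pt "0 -5 0 0 0 0 1" --pt "0 -6 0 0 0 0 1" --pt "0 -7 0 0 0 0 1" --pt "0 -8 0 0 0 0 1" --pt "0 -8.5 0 0 0 0 1" --pt "0 -8.5 0 0 0 0 1"

```text
t: 16.95
ee_pos: [0.5777, -0.0817, 0.0353]
tcp_rot: [-0.085, 3.14, -0.0]
contact_force: [-0.3, 0.1, 0.8]
finger_gap: 0.0003
grasp_force: 0.4
```

```bash
python3 -c "
from h import *
st();gap();edges('pics/e2.png')"
```

```text
t 16.95 TCP holder mm [10.5 82.2 35.3] yaw tool y - holder y deg -0.01 tilt z [ 0. -0. -1.] F [-0.3  0.1  0.8]
line -84.63 lead edges [-79.5 -79.5 -79.5] remaining 5.13
```

View pics/e2.png

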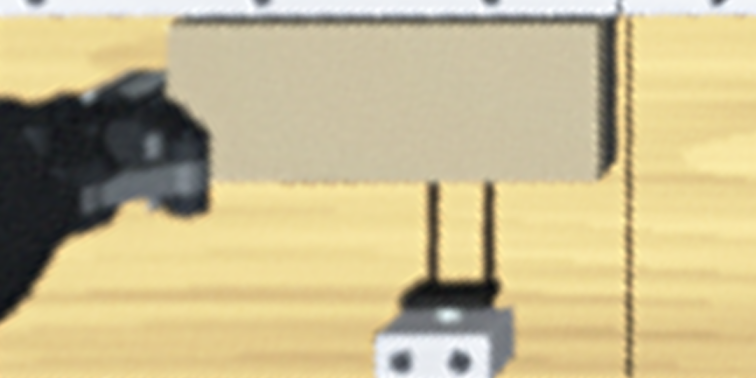

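The edge is at about col 616 and the line at 628.5, so about 4.4 mm remain; the coded value was capped by its search limit. Kinematics gives 4.3 mm. I'll push 4.2 mm.

>>> move_arm --pt "0 -0.6 0 0 0 0 1" --pt "0 -1.2 0 0 0 0 1" --pt "0 -1.8 0 0 0 0 1" --pt "0 -2.4 0 0 0 0 1" --pt "0 -3.0 0 0 0 0 1" --pt "0 -3.6 0 0 0 0 1" --pt "0 -4.0 0 0 0 0 1" --pt "0 -4.2 0 0 0 0 1" --pt "0 -4.2 0 0 0 0 1" --pt "0 -4.2 0 0 0 0 1"

```text
t: 18.05
ee_pos: [0.578, -0.0858, 0.0353]
tcp_rot: [-0.085, 3.14, -0.0]
contact_force: [0.2, 0.8, 0.8]
finger_gap: 0.0001
grasp_force: 0.5
```

Run:
```python
from h import *
st();im,_=get_image("scene");it,_=get_image("top")
a=rect(im,"scene",H,.018,-.04,.045,-.11,-.05,6000.);b=rect(it,"top",H,.018,-.04,.045,-.11,-.05,6000.)
cv2.imwrite("pics/e3.png",np.hstack([a,b])[:,:,::-1])
g=cv2.cvtColor(a,cv2.COLOR_RGB2GRAY).astype(float); cols=np.arange(0,360)
for x0,x1 in ((-.035,-.02),(-.008,.008),(.012,.03)):
    p=np.median(g[int((.045-x1)*6000):int((.045-x0)*6000)],0); print(np.round(p[150:260:4]).astype(int))
print([round(-50-(c+.5)/6,1) for c in (150,260)])
see()
```

```text
t 18.05 TCP holder mm [10.5 78.1 35.3] yaw tool y - holder y deg -0.01 tilt z [ 0. -0. -1.] F [0.2 0.8 0.8]
[219 218 218 218 219 220 220 221 222 222 223 215 192 157 130 134 161 194
 216 223 223 221 219 218 217 217 218 218]
[198 200 195 178 151 123 103  88  76  64  55  51  51  62  84 120 162 199
 216 221 220 219 218 217 216 215 215 216]
[199 199 194 177 150 122 101  88  76  65  55  51  53  65  92 132 177 209
 224 228 226 224 223 222 221 221 221 222]
[-75.1, -93.4]
top 0.72 [ 61.1 149.9] 5.25 [ 11.9 -11.3   0. ]
scene 0.79 [ 58.4 156.5] 3.2 [ 16.3 -12.6   0. ]
```

View pics/e3.png

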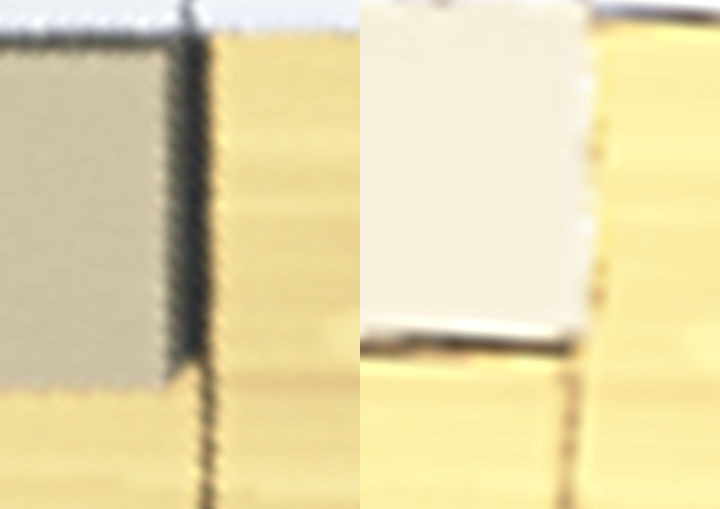

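The left half shows the stone's lower edge lying on the line (line centre at col 207, dark-to-wood step at about 211, which includes the line's visible half). So the edge is on the line to within about 0.5 mm. Next I'll withdraw and go behind the jaw.

>>> move_arm --pt "0 3 0 0 0 0 1" --pt "0 10 0 0 0 0 1" --pt "0 12 -25 0 0 0 1" --pt "0 12 -60 0 0 0 1" --pt "25 -10 -70 0 0 0 1" --pt "55 -40 -70 0 0 0 1" --pt "85 -70 -70 0 0 0 1" --pt "110 -95 -70 0 0 0 1" --pt "123 -103 -60 0 0 0 1" --pt "123 -103 -60 0 0 0 1"

```text
t: 19.35
ee_pos: [0.4583, -0.1949, 0.0937]
tcp_rot: [0.08, -3.138, -0.003]
contact_force: [-0.2, 0.2, -0.5]
finger_gap: 0.0001
grasp_force: 0.0
```

```bash
python3 -c "
from h import *
plan(-112,-25,37);see();see('jaw',.0465)"
```

```text
t 19.35 TCP holder mm [-114.8  -24.3   93.7] yaw tool y - holder y deg -0.17 tilt z [-0.003  0.002 -1.   ] F [-0.2  0.2 -0.5]
shift mm [-3.  -0.8 56.7] rot deg [ 0.12 -0.17 -0.17]
top 0.76 [ 61.8 151.7] 2.9 [ 11.  -11.2   0. ]
scene 0.98 [ 57.7 157.3] 3.04 [ 16.6 -13.8   0. ]
top 0.35 [37.7 58.4] 10.76 [87.6 91.8  0. ]
scene 0.72 [36.4 48.6] 3.45 [-62.7 -29.5   0. ]
```

>>> move_arm --pt "0 0 20 0 0 0 1" --pt "0 0 40 0 0 0 1" --pt "0 0 55 0 0 0 1" --pt "0 0 57 0 0 0 1" --pt "0 0 57 0 0 0 1" --pt "-3 0 57 0 0 0 1" --pt "-6 0 57 0 0 0 1" --pt "-9 0 57 0 0 0 1" --pt "-12 0 57 0 0 0 1" --pt "-12 0 57 0 0 0 1"

```text
t: 20.75
ee_pos: [0.4734, -0.1947, 0.0387]
tcp_rot: [-0.085, 3.139, -0.001]
contact_force: [-0.1, 0.2, -0.2]
finger_gap: -0.0
grasp_force: 0.0
```

```bash
python3 -c "
from h import *
st()"
```

```text
t 20.75 TCP holder mm [-99.8 -25.   38.7] yaw tool y - holder y deg 0.00 tilt z [ 0.001 -0.001 -1.   ] F [-0.1  0.2 -0.2]
```

>>> move_arm --pt "-2 0 0 0 0 0 1" --pt "-4 0 0 0 0 0 1" --pt "-7 0 0 0 0 0 1" --pt "-10 0 0 0 0 0 1" --pt "-13 0 0 0 0 0 1" --pt "-16 0 0 0 0 0 1" --pt "-19 0 0 0 0 0 1" --pt "-22 0 0 0 0 0 1" --pt "-25 0 0 0 0 0 1" --pt "-27 0 0 0 0 0 1"

```text
t: 21.75
ee_pos: [0.4997, -0.193, 0.0381]
tcp_rot: [0.085, -3.14, -0.0]
contact_force: [-1.9, -0.1, 0.0]
finger_gap: 0.0001
grasp_force: 1.3
```

```bash
python3 -c "
from h import *
st(); gap()
im,_=get_image('scene');cv2.imwrite('pics/e4.png',rect(im,'scene',H,.018,-.09,.045,-.10,.03,5000.)[:,:,::-1])"
```

```text
t 21.75 TCP holder mm [-73.4 -24.6  38.1] yaw tool y - holder y deg -0.01 tilt z [-0.  0. -1.] F [-1.9 -0.1  0. ]
line -83.90 lead edges [-74.5  -74.25 -74.  ] remaining 9.65
```

View pics/e4.png

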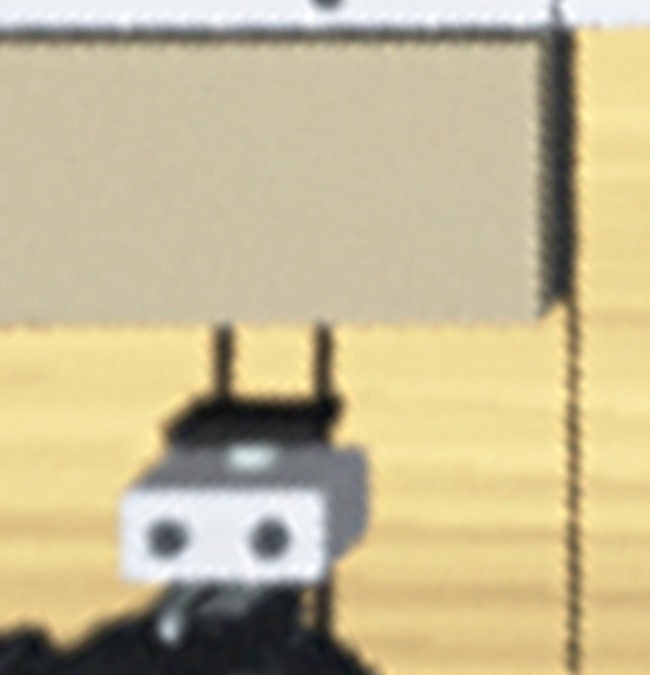

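The jaw is moving, its foot is at row 400 and the stone's side at row 325 (5 px/mm), so about 15 mm remain. The stone is still on the line.

>>> move_arm --pt "-1 0 0 0 0 0 1" --pt "-2 0 0 0 0 0 1" --pt "-3 0 0 0 0 0 1" --pt "-4 0 0 0 0 0 1" --pt "-5 0 0 0 0 0 1" --pt "-6 0 0 0 0 0 1" --pt "-7 0 0 0 0 0 1" --pt "-8 0 0 0 0 0 1" --pt "-9 0 0 0 0 0 1" --pt "-10 0 0 0 0 0 1"

```text
t: 22.85
ee_pos: [0.5095, -0.1925, 0.0382]
tcp_rot: [0.085, -3.14, -0.0]
contact_force: [-2.9, -0.5, -1.2]
finger_gap: 0.0002
grasp_force: 1.3
```

>>> move_arm --pt "-0.4 0 0 0 0 0 1" --pt "-0.8 0 0 0 0 0 1" --pt "-1.2 0 0 0 0 0 1" --pt "-1.6 0 0 0 0 0 1" --pt "-2 0 0 0 0 0 1" --pt "-2.3 0 0 0 0 0 1" --pt "-2.6 0 0 0 0 0 1" --pt "-2.8 0 0 0 0 0 1" --pt "-3 0 0 0 0 0 1" --pt "-3 0 0 0 0 0 1"

```text
t: 23.85
ee_pos: [0.5126, -0.1924, 0.0383]
tcp_rot: [-0.085, 3.14, 0.0]
contact_force: [-2.3, 1.5, -1.8]
finger_gap: 0.0001
grasp_force: 1.2
```

```bash
python3 -c "
from h import *
st()"
```

```text
t 23.85 TCP holder mm [-60.5 -24.7  38.3] yaw tool y - holder y deg -0.01 tilt z [ 0.  0. -1.] F [-2.3  1.5 -1.8]
```

>>> move_arm --pt "-0.2 0 0 0 0 0 1" --pt "-0.4 0 0 0 0 0 1" --pt "-0.6 0 0 0 0 0 1" --pt "-0.8 0 0 0 0 0 1" --pt "-1.0 0 0 0 0 0 1" --pt "-1.2 0 0 0 0 0 1" --pt "-1.4 0 0 0 0 0 1" --pt "-1.6 0 0 0 0 0 1" --pt "-1.8 0 0 0 0 0 1" --pt "-1.8 0 0 0 0 0 1"

```text
t: 24.85
ee_pos: [0.5144, -0.1923, 0.0383]
tcp_rot: [-0.085, 3.14, 0.0]
contact_force: [-2.8, 1.3, -1.4]
finger_gap: -0.0
grasp_force: 1.2
```

```bash
python3 -c "
from h import *
st()"
```

```text
t 24.85 TCP holder mm [-58.7 -24.7  38.3] yaw tool y - holder y deg -0.01 tilt z [ 0.  0. -1.] F [-2.8  1.3 -1.4]
```

>>> move_arm --pt "-0.2 0 0 0 0 0 1" --pt "-0.4 0 0 0 0 0 1" --pt "-0.6 0 0 0 0 0 1" --pt "-0.8 0 0 0 0 0 1" --pt "-1.0 0 0 0 0 0 1" --pt "-1.2 0 0 0 0 0 1" --pt "-1.4 0 0 0 0 0 1" --pt "-1.6 0 0 0 0 0 1" --pt "-1.8 0 0 0 0 0 1" --pt "-1.8 0 0 0 0 0 1"

```text
t: 25.85
ee_pos: [0.5163, -0.1922, 0.0383]
tcp_rot: [-0.085, 3.14, 0.0]
contact_force: [-2.9, 1.3, -0.5]
finger_gap: 0.0001
grasp_force: 1.2
```

```bash
python3 -c "
from h import *
st()"
```

```text
t 25.85 TCP holder mm [-56.9 -24.7  38.3] yaw tool y - holder y deg -0.01 tilt z [ 0.  0. -1.] F [-2.9  1.3 -0.5]
```

>>> move_arm --pt "-0.3 0 0 0 0 0 1" --pt "-0.6 0 0 0 0 0 1" --pt "-0.9 0 0 0 0 0 1" --pt "-1.2 0 0 0 0 0 1" --pt "-1.5 0 0 0 0 0 1" --pt "-1.8 0 0 0 0 0 1" --pt "-2.0 0 0 0 0 0 1" --pt "-2.0 0 0 0 0 0 1" --pt "-2.0 0 0 0 0 0 1" --pt "-2.0 0 0 0 0 0 1"

```text
t: 26.85
ee_pos: [0.5183, -0.1922, 0.0384]
tcp_rot: [-0.085, 3.14, -0.0]
contact_force: [-2.5, 0.6, -1.1]
finger_gap: -0.0002
grasp_force: 1.2
```

```bash
python3 -c "
from h import *
st()
im,_=get_image('scene');cv2.imwrite('pics/e5.png',rect(im,'scene',H,.018,-.09,.045,-.10,.03,5000.)[:,:,::-1])"
```

```text
t 26.85 TCP holder mm [-54.8 -24.8  38.4] yaw tool y - holder y deg -0.01 tilt z [ 0. -0. -1.] F [-2.5  0.6 -1.1]
```

View pics/e5.png

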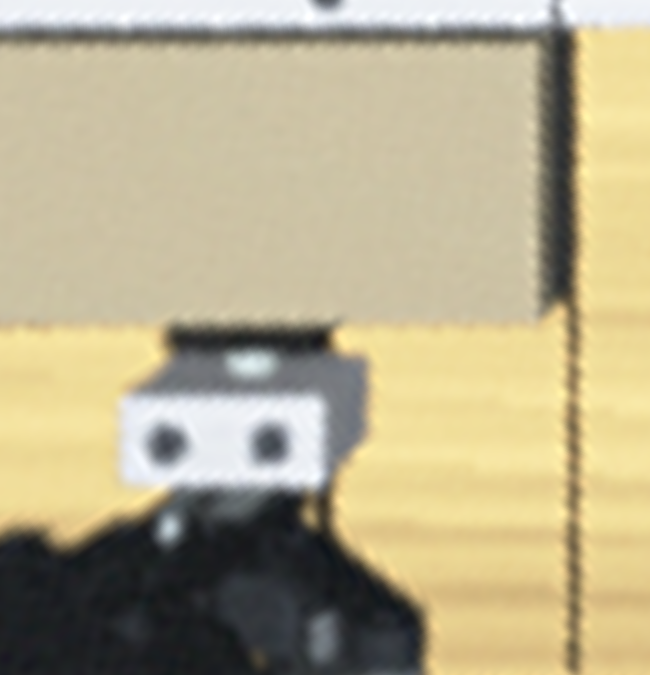

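The foot (rows 325–350) is now partly hidden by the stone's top edge, so contact is close. The stone is still on the line. I'll continue slowly.

>>> move_arm --pt "-0.2 0 0 0 0 0 1" --pt "-0.4 0 0 0 0 0 1" --pt "-0.6 0 0 0 0 0 1" --pt "-0.8 0 0 0 0 0 1" --pt "-1.0 0 0 0 0 0 1" --pt "-1.2 0 0 0 0 0 1" --pt "-1.4 0 0 0 0 0 1" --pt "-1.6 0 0 0 0 0 1" --pt "-1.8 0 0 0 0 0 1" --pt "-1.8 0 0 0 0 0 1"

```text
t: 27.9
ee_pos: [0.5201, -0.1921, 0.0383]
tcp_rot: [-0.085, 3.14, -0.0]
contact_force: [-1.9, 0.8, -0.9]
finger_gap: -0.0003
grasp_force: 1.2
```

```bash
python3 -c "
from h import *
st()"
```

```text
t 27.90 TCP holder mm [-53.  -24.8  38.3] yaw tool y - holder y deg -0.01 tilt z [ 0. -0. -1.] F [-1.9  0.8 -0.9]
```

>>> move_arm --pt "-0.25 0 0 0 0 0 1" --pt "-0.5 0 0 0 0 0 1" --pt "-0.75 0 0 0 0 0 1" --pt "-1.0 0 0 0 0 0 1" --pt "-1.25 0 0 0 0 0 1" --pt "-1.5 0 0 0 0 0 1" --pt "-1.75 0 0 0 0 0 1" --pt "-2.0 0 0 0 0 0 1" --pt "-2.2 0 0 0 0 0 1" --pt "-2.2 0 0 0 0 0 1"

```text
t: 28.9
ee_pos: [0.5204, -0.192, 0.0383]
tcp_rot: [0.086, -3.136, -0.001]
contact_force: [-7.1, 0.3, 4.2]
finger_gap: -0.0001
grasp_force: 4.3
```

```bash
python3 -c "
from h import *
st()"
```

```text
t 28.90 TCP holder mm [-52.7 -24.8  38.3] yaw tool y - holder y deg 0.03 tilt z [-0.004  0.    -1.   ] F [-7.1  0.3  4.2]
```

In contact at 7 N. I'll raise it gently to about 12–13 N and hold.

>>> move_arm --pt "-0.4 0 0 0 0 0 1" --pt "-0.8 0 0 0 0 0 1" --pt "-1.2 0 0 0 0 0 1" --pt "-1.5 0 0 0 0 0 1" --pt "-1.5 0 0 0 0 0 1" --pt "-1.5 0 0 0 0 0 1" --pt "-1.5 0 0 0 0 0 1" --pt "-1.5 0 0 0 0 0 1" --pt "-1.5 0 0 0 0 0 1" --pt "-1.5 0 0 0 0 0 1"

```text
t: 29.9
ee_pos: [0.5204, -0.192, 0.0383]
tcp_rot: [0.086, -3.132, -0.001]
contact_force: [-12.5, -0.8, 8.8]
finger_gap: -0.0004
grasp_force: 6.3
```

```bash
python3 -c "
from h import *
st()"
```

```text
t 29.90 TCP holder mm [-52.7 -24.8  38.3] yaw tool y - holder y deg 0.05 tilt z [-0.008  0.001 -1.   ] F [-12.5  -0.8   8.8]
```

>>> move_arm --pt "0 0 0 0 0 0 1" --pt "1.5 0 0 0 0 0 1" --pt "3 0 0 0 0 0 1" --pt "5 0 0 0 0 0 1" --pt "10 0 0 0 0 0 1" --pt "18 0 0 0 0 0 1" --pt "26 0 -5 0 0 0 1" --pt "34 0 -30 0 0 0 1" --pt "45 0 -60 0 0 0 1" --pt "60 0 -80 0 0 0 1"

```text
t: 30.9
ee_pos: [0.4643, -0.1957, 0.1206]
tcp_rot: [-0.085, 3.137, -0.003]
contact_force: [-0.1, 0.0, 0.4]
finger_gap: -0.0002
grasp_force: 0.0
```

```bash
python3 -c "
from h import *
st();see()
im,_=get_image('scene');cv2.imwrite('pics/e6.png',rect(im,'scene',H,.018,-.09,.05,-.10,.06,4500.)[:,:,::-1])"
```

```text
t 30.90 TCP holder mm [-108.9  -25.4  120.6] yaw tool y - holder y deg -0.00 tilt z [ 0.003 -0.002 -1.   ] F [-0.1  0.   0.4]
top none
scene 0.75 [ 58.4 157. ] 3.34 [ 16.7 -12.9   0. ]
```

View pics/e6.png

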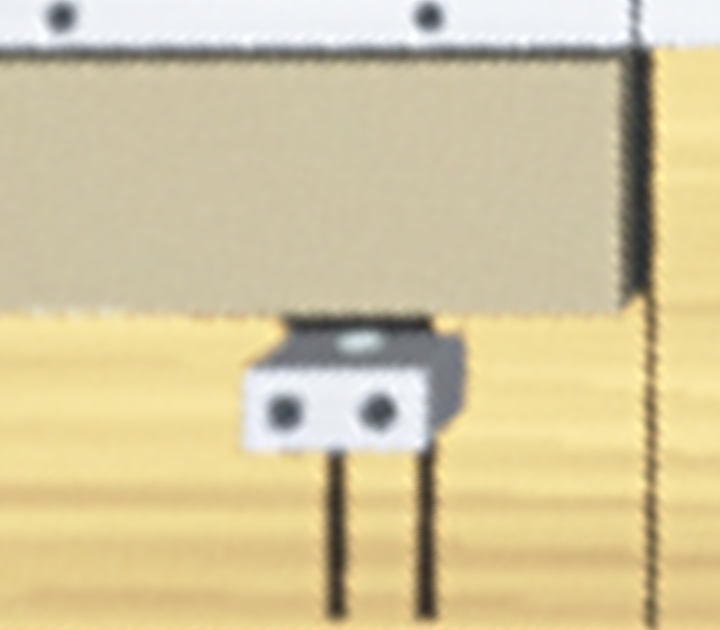

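The stone is flush with the rail at rows 45–55, its lower lead edge meets the line at about col 650, the jaw's foot bears on its side at (355,325), and the robot is clear. I'll hand in.

```bash
python3 -c "
from bench import *
print(close_job())"
```

```text
the job is handed in; nothing more can be done
None
```

I handed the job in at about 31 s; the judge's verdict wasn't shown. The stone was seated against the rail at about 9 N, with its end edge within about 0.5 mm of the line by camera. I pushed the jaw home at about 12.5 N, then withdrew the arm clear.

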